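# Latch the open lint filter

### The job

Of the two lint filter housings on the table, one still has its latch open, with the lever and the wire bail standing up. Swing that bail over towards the end cover and down, so that its bar lies hooked beyond the keeper tongue, then push the lever the other way and down flat until it snaps shut and holds the cover tight.

Things in the scene. Friction and masses are not known exactly. Their poses are not given: they have to be found in the camera images.
- filter_housing: fixed grey filter box to be latched, 110 mm wide, top at z 60 mm; its twin with the lever flat is a bystander. Origin: on the table below the lever pivot, z up; all numbers in this frame, mm. -x: end with the cover; +x: where the shut lever points. Box x -28 to 122, cover x -95 to -33. Lever pivot (along y) at x 0, z 72. Keeper: steel tongue on the cover, 30 wide, front face x -47, top z 70
- latch_lever (a joint): steel lever, 72 mm from pivot to tip, 26 wide, 5 thick. 0 = shut, level along +x, top at z 76 mm; 1.57 = upright; more = leaning to -x (up to 2.0). Starts at 1.6 to 1.8, stays where left. With the bail hooked, from 0.7 to 0.35 it takes about 2 to 4 N at 50 mm from the pivot; below about 0.2 it is past centre and snaps shut by itself
- bail_bar (a point): middle of the bail's bar: 10 mm thick, 50 long along y, on two legs 67 mm long, 45 apart, hinged to a pin on the lever 18 mm from its pivot (10 degrees under the lever's line). Starts about upright, bar some 13 mm over the lever's tip. Pushed to -x, it falls by itself once 30 degrees past upright. Hooked, it lies on the cover in front of the keeper at z 65 mm, x -58 to -64 with the lever up
- end_cover (a joint): end cover of the housing; slides up to 6 mm towards the box (+x) against a stiff gasket (9 N per mm). 0 = loose; grows as it is pulled tight, about 0.002 m when latched
There are look-alikes about, which are no part of the job. Leave any orange look-alike of the filter_housing alone.

How it is judged:
By the outcome, as a careful person would: the job done as asked, in the order asked, and still so for the second after the job is handed in, with the robot touching nothing.
It also fails if it takes over 38 s, if anything falls off the work surface, if the arm or the gripper's body presses on something with over 40 N, if the wrist force passes 120 N, or if a joint passes its speed limit or range.

### The arm

A 6-joint arm with a two-finger parallel gripper is mounted at the origin on a cart in front of the work surface, level with it; the furniture and walls round the work are solid. World frame = base frame: x ahead of the robot, y to its left, z up, the work surface at z = 0. Lengths are in mm, angles in rad, forces in N, time in s.
With the tool pointing down it reaches from about 300 to 875 mm from the base axis. Payload 6.4 kg.
Tool frame: the origin (TCP) lies on the centre line of the jaws, within the pads' length; the fingertips stand 25 mm ahead of it and the grasp point (between the pads) lies 6 mm ahead of it; z points along the fingers, y is the line along which they close (so a half turn about z gives the same grasp; the last joint's range is limited). The gripper opens to 85 mm and grips with 20 to 120 N. Pads are 22 mm wide; open, the fingers measure 114 mm over their backs; the gripper's body (76 mm by 85 mm) begins 54 mm behind the grasp point. The pads swing forward as they close: fully open they stand 13 mm farther back than shut.
Start: joints at [0.923, 0.181, 1.607, -0, 1.354, -0.206], TCP at [245.842, 519.81, 256.288] pointing down, gripper open.
Joint ranges: [-2.99, 2.99], [-0.89, 2.07], [0.3, 2.58], [-1.14, 4.28], [0, 2.63], [-3.12, 3.12]. Speed limits (rad/s): [2.57, 2.57, 3.01, 3.14, 3.14, 3.14].

### API

Orientations are given as a unit quaternion [x, y, z, w].
In Python, from workcell import manip gives the robot as it stands. The module is installed in compiled form; this text tells all that it offers.
- The arm moves only by the tool jog_arm, never from a script. Its arguments are lists of equal length, an entry for each row: "xyz": the shift along the tool's x, y, z in cm, a list of three; "yaw": the turn about the tool's z in rad; "jaw": the opening, from 0 (shut) to 1 (fully open). A call has 1 to 20 rows; each row shifts and turns the commanded pose from where the row before left it, along the tool's axes as they then stand; what a row does not reach is not made up. A row lasts 1/8 s, in which the tool goes at most 62.5 mm and 10.7 degrees, less where a joint would pass 70% of its speed; a pose out of reach is approached as far as the arm can. A call is refused whole if a number of a shift passes 6.25 or a number of a turn 0.188, either way. A call with a gripper value outside its range is refused whole. The fingers move at their own pace and stop on an object; the grip force is fixed at half the most. Time passes only in rows, so rows that do not move let the fingers close. It gives the time, the measured TCP pose, the force, the opening and the grip force at its end, in the units of the state.
- manip.observe(): the state, without advancing time (a new reading comes with each control period).
- manip.read_camera(name): name is "scene" or "top" or "wrist"; returns a dict with "frame" (384x512x3 uint8, red, green, blue), "fx", "fy", "cx", "cy" (pixels), "T" (4x4, takes a point from camera to world coordinates); the wrist camera has in their place "tool_from_camera" (4x4, takes a point from camera to tool coordinates, whose origin is the TCP and whose axes are the flange's). Camera axes: x right, y up, looking along -z (the intrinsics and any distortion apply to the point x, -y, -z); pixel columns grow to the right and rows downward; lengths in mm; the calibration is good to about 2 mm. A picture is of the moment at which its call begins: read the wrist's pose just before it. There is no depth.
- manip.close_job(): hands the job in; it is judged then, once.
The state is a dict: "clock": time; "joint_pos": joint angles; "qd": joint speeds; "tau": joint torques, N m; "tcp_pos": TCP position; "ee_rot": TCP orientation; "wrist_force": force on the tool from outside, world axes, zero at the start; "wrist_torque": the same for the moment, N m; "finger_gap": opening from 0.0 (shut) to 1.0 (fully open); "finger_force": force on a finger pad.
Only numpy, scipy, OpenCV 4.12 (cv2) and the standard library are available. Lean on these libraries where they do the work, as an engineer would, in place of code of your own. Each camera call takes 0.05 s, during which the arm holds its last target. There are 200 camera calls.

## Working session

There is one attempt and no reset: what is moved stays moved. The work goes in short steps, Python scripts to look and compute and a tool call to move; the robot and the scene stay as the last step left them, time stands still between calls to the robot, and variables do not carry over. Pictures are saved under pics/ and viewed, at most 10 in all, crops included, and the job is handed in when it is done.

Besides the shell and the picture viewer there is one more tool, called by a JSON object that holds its "op" and its "data". jog_arm: Moves the arm, as the interface text tells. Its arguments: {"type":"object","properties":{"xyz":{"type":"array","items":{"type":"array","items":{"type":"number"}}},"yaw":{"type":"array","items":{"type":"number"}},"jaw":{"type":"array","items":{"type":"number"}}},"required":["xyz","yaw","jaw"]}

```bash
mkdir -p pics
cat > h.py <<'E'
import numpy as np,cv2
from workcell import manip
def save(n,f):
    cv2.imwrite(f'pics/{n}.png',cv2.cvtColor(f,cv2.COLOR_RGB2BGR))
def proj(c,P,T=None):
    T=np.array(c['T']) if T is None else T
    p=(np.atleast_2d(P)-T[:3,3])@T[:3,:3]
    return np.c_[c['cx']+c['fx']*p[:,0]/-p[:,2], c['cy']+c['fy']*p[:,1]/p[:,2]]
def ray(c,u,v):
    T=np.array(c['T']); d=np.array([(u-c['cx'])/c['fx'],-(v-c['cy'])/c['fy'],-1]); return T[:3,3],T[:3,:3]@d
def atz(c,u,v,z):
    o,d=ray(c,u,v); return o+d*(z-o[2])/d[2]
E
python3 - <<'E'
from h import *
import pickle
cs={n:manip.read_camera(n) for n in('scene','top')}
pickle.dump(cs,open('c0.pkl','wb'))
for n,c in cs.items(): print(n,[k for k in c],c['fx'],np.round(c['T'],3).tolist())
save('a',np.hstack([cv2.resize(cs[n]['frame'],(400,300)) for n in cs]))
for n in cs: save('full_'+n,cs[n]['frame'])
s=manip.observe();print(s['tcp_pos'],s['ee_rot'],s['clock'])
E
```

```text
scene ['frame', 'fx', 'fy', 'cx', 'cy', 'T'] 371.02721298271183 [[0.841, 0.398, -0.367, 159.407], [-0.541, 0.603, -0.586, -457.247], [-0.012, 0.691, 0.722, 788.051], [0.0, 0.0, 0.0, 1.0]]
top ['frame', 'fx', 'fy', 'cx', 'cy', 'T'] 439.48582234121795 [[-0.009, 0.996, -0.091, 409.685], [-1.0, -0.01, -0.01, 113.943], [-0.011, 0.091, 0.996, 1385.018], [0.0, 0.0, 0.0, 1.0]]
[245.53432412 519.42962665 255.45519819] [ 2.19098436e-01  9.75702429e-01 -7.30413307e-04 -3.34279222e-04] 0.1
```

View pics/full_scene.png

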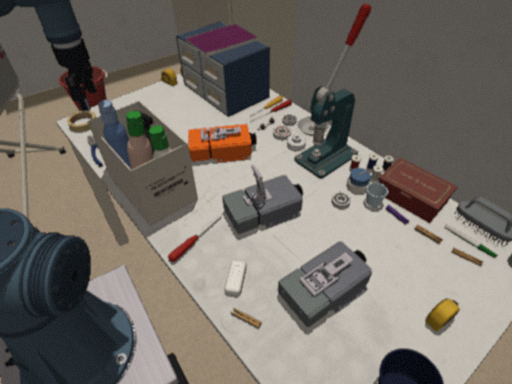

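View pics/full_top.png

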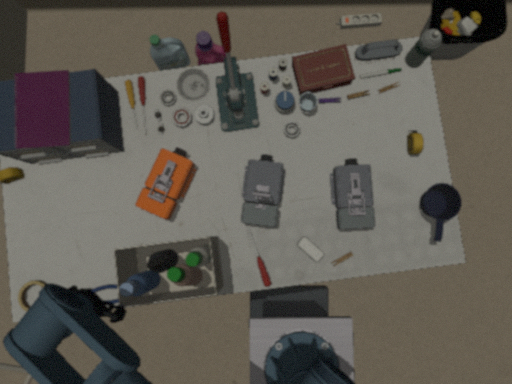

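Three candidates. The grey housing at scene (262,205) / top (263,190) has something standing up. The grey one at scene (325,282) / top (353,195) has a flat lever, so it is the twin. The orange one at scene (222,143) is a look-alike. I'll enlarge the first to confirm it.

Run:
```python
from h import *
import pickle
cs=pickle.load(open('c0.pkl','rb'))
a=cs['scene']['frame'][150:250,205:315]; b=cs['top']['frame'][145:235,230:295]
A=cv2.resize(a,(440,400),interpolation=cv2.INTER_CUBIC);B=cv2.resize(b,(int(65*400/90),400),interpolation=cv2.INTER_CUBIC)
save('b',np.hstack([A,B]))
```

```text
(no output)
```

View pics/b.png

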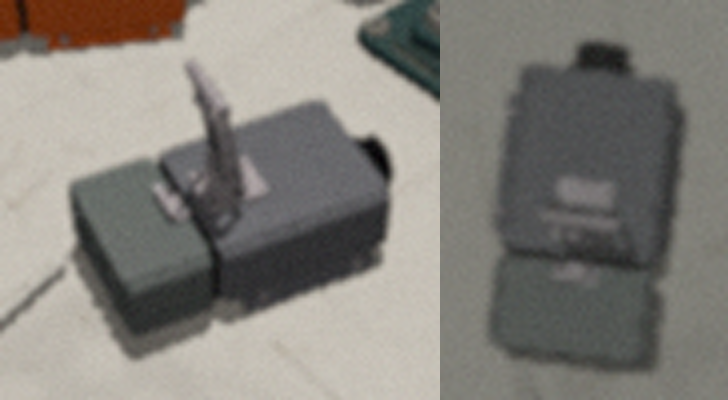

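The crop confirms it: in the housing at scene (262,205) the lever and bail stand up from about (258,205) to the bar at (252,166)–(261,176). The greenish cover, keeper tongue at about (248,201), is on the robot's side. In the top view the bar is at (254–270,194). Next is a pose fit from both views.

```bash
cat >> h.py <<'E'
def W(p,q):
    x,y,a=p;q=np.atleast_2d(np.array(q,float));c,s=np.cos(a),np.sin(a)
    return np.c_[x+c*q[:,0]-s*q[:,1],y+s*q[:,0]+c*q[:,1],q[:,2]]
E
python3 - <<'E'
from h import *
import pickle
from scipy.optimize import least_squares
cs=pickle.load(open('c0.pkl','rb'));t,s=cs['top'],cs['scene']
M=[[122,55,60],[122,-55,60],[-28,55,60],[-30,-55,60],[-95,55,60],[-95,-55,60]]
tp=np.array([[249.1,160.3],[284,163.4],[242.8,201.3],[280,205.3],[241.3,222.6],[278.4,227.8]])
sM=[[122,55,60],[122,-55,60],[-28,55,60],[-95,55,60],[-95,-55,60]]
sp=np.array([[285.5,175.5],[302,200],[245,188.8],[223,196.8],[237.5,223]])
for name,f in {'top':lambda p:(proj(t,W(p,M))-tp).ravel(),'scene':lambda p:(proj(s,W(p,sM))-sp).ravel(),
 'both':lambda p:np.r_[(proj(t,W(p,M))-tp).ravel(),(proj(s,W(p,sM))-sp).ravel()]}.items():
    r=least_squares(f,[480,80,0],loss='soft_l1',x_scale=[10,10,.1]); print(name,r.x.round(3),f(r.x).round(1))
p=r.x
# bar by triangulation: ends
for (u,v),(a,b) in [((254+.0,194),(252.5,166.3)),((269.5,194.5),(261,176))]:
    o,d=ray(t,u,v);o2,d2=ray(s,a,b)
    k=np.linalg.lstsq(np.c_[d,-d2],o2-o,rcond=None)[0]; A=o+k[0]*d;B=o2+k[1]*d2; print('bar end',((A+B)/2).round(1),np.linalg.norm(A-B).round(1))
print('predicted bar lever1.7', W(p,[[-15,25,157],[-15,-25,157]]).round(1))
E
```

```text
top [ 5.24297e+02  1.14115e+02 -1.11000e-01] [-0.4 -7.2  0.6 -6.7  0.8  0.6 -0.2  0.9 -0.   1.4 -0.7 -0.1]
scene [ 5.28434e+02  1.04306e+02 -1.57000e-01] [ 7.6 -2.  10.3 -0.7 -0.5  0.3 -1.4 -0.4 -0.9  2.6]
both [ 5.24805e+02  1.13093e+02 -1.11000e-01] [-0.  -7.3  1.  -6.9  1.1  0.4  0.1  0.8  0.3  1.2 -0.4 -0.2  3.  -4.2
  6.9 -3.8 -3.9 -0.5 -4.5 -0.4 -2.3  1.8]
bar end [519.2 137.5 158.2] 3.7
bar end [516.9  94.2 160.2] 3.0
predicted bar lever1.7 [[512.7 139.6 157. ]
 [507.1  89.9 157. ]]
```

Run:
```python
from h import *
import pickle
cs=pickle.load(open('c0.pkl','rb'));t,s=cs['top'],cs['scene']
def tri(u,v,a,b):
    o,d=ray(t,u,v);o2,d2=ray(s,a,b)
    k=np.linalg.lstsq(np.c_[d,-d2],o2-o,rcond=None)[0]; A=o+k[0]*d;B=o2+k[1]*d2; return ((A+B)/2).round(0),np.linalg.norm(A-B).round(0)
print(tri(175,273,134,115),tri(193,258,157,127),tri(126,288,107,103)) 
print('handle',tri(223,15,364,10))
c=manip.read_camera('wrist');print(c['fx'],c['cx'],c['cy'],np.round(c['tool_from_camera'],3).tolist())
p=[525,113,-.12]
from scipy.spatial.transform import Rotation as R
r=R.from_quat(manip.observe()['ee_rot']).as_matrix();print(r.round(3).tolist())
tgt=np.array([430,113,400.]);print('delta tool cm',(r.T@(tgt-manip.observe()['tcp_pos'])/10).round(2))
```

```text
(array([312., 334., 279.]), np.float64(2.0)) (array([348., 293., 254.]), np.float64(3.0)) (array([276., 462., 256.]), np.float64(7.0))
handle (array([895., 201., 439.]), np.float64(6.0))
324.64781780948 251.6017608556186 192.61756920275934 [[0.001, 0.951, 0.309, 79.843], [1.0, -0.001, 0.001, 0.818], [0.001, 0.309, -0.951, -117.336], [0.0, 0.0, 0.0, 1.0]]
[[-0.904, 0.428, -0.001], [0.428, 0.904, -0.001], [0.0, -0.001, -1.0]]
delta tool cm [-34.05 -28.88 -14.41]
```

{"op": "jog_arm", "data": {"xyz": [[0, 0, -4.8], [0, 0, -4.8], [0, 0, -4.8], [-3.24, -4.74, 0], [-3.24, -4.74, 0], [-3.24, -4.74, 0], [-3.24, -4.74, 0], [-3.24, -4.74, 0], [-3.24, -4.74, 0], [-3.24, -4.74, 0], [-3.24, -4.74, 0], [0, 0, 0], [0, 0, 0]], "yaw": [-0.164, -0.164, 0, 0, 0, 0, 0, 0, 0, 0, 0, 0, 0], "jaw": [0, 0, 0, 0, 0, 0, 0, 0, 0, 0, 0, 0, 0]}}

```text
clock: 1.78
tcp_pos: [460.0, 113.8, 400.0]
ee_rot: [0.057, 0.998, 0.0, -0.0]
wrist_force: [-0.0, 0.3, -0.1]
finger_gap: -0.002
finger_force: 0.0
```

```bash
cat >> h.py <<'E'
from scipy.spatial.transform import Rotation as R
def wrist():
    s=manip.observe();c=dict(manip.read_camera('wrist'))
    T=np.eye(4);T[:3,:3]=R.from_quat(s['ee_rot']).as_matrix();T[:3,3]=s['tcp_pos'];c['T']=T@np.array(c['tool_from_camera']);return c
E
python3 - <<'E'
from h import *
import pickle
c=wrist();pickle.dump(c,open('w1.pkl','wb'));save('w1',cv2.resize(c['frame'],(768,576),interpolation=cv2.INTER_CUBIC))
s=manip.observe();print(s['tcp_pos'],s['ee_rot'],s['clock'],s['wrist_force'])
E
```

```text
[459.86675062 114.39141334 400.14296043] [ 5.65227888e-02  9.98401254e-01  2.03750461e-04 -2.61274942e-04] 1.825 [-1.05703185 -0.33611672 -0.17515842]
```

View pics/w1.png

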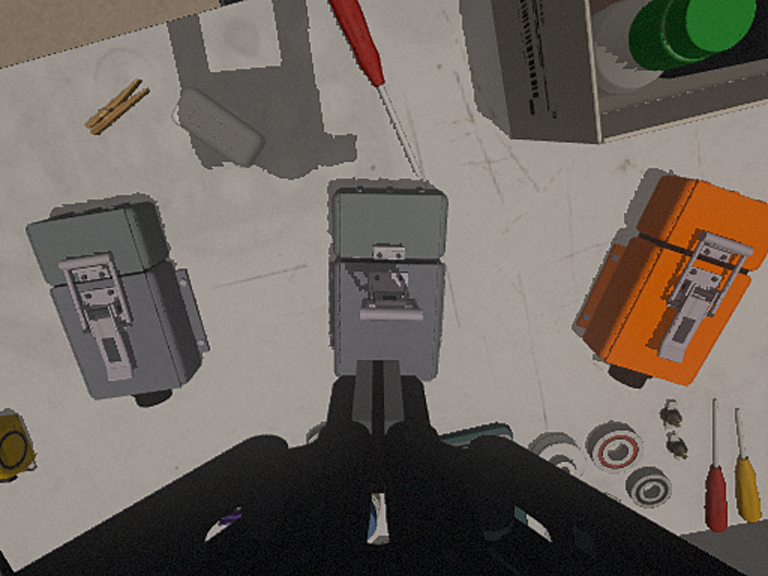

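The wrist view is clear. The open latch is in the centre: keeper at (389,250), bar from (361,315) to (422,315), seam along y≈258, cover's end edge at y≈190.

Run:
```python
from h import *
import pickle
from scipy.optimize import least_squares
w=pickle.load(open('w1.pkl','rb'));cs=pickle.load(open('c0.pkl','rb'));t,s=cs['top'],cs['scene']
M=[[-30,-55,60],[-30,55,60],[-95,-53,60],[-95,53,60],[-47,-15,70],[-47,15,70]]
m=np.array([[331,258],[446,259],[333,191],[445,191],[372.5,245],[405,245]])/1.5
f=lambda p:(proj(w,W(p,M))-m).ravel()
r=least_squares(f,[525,113,-.12],loss='soft_l1',x_scale=[10,10,.1]);p=r.x;print(p.round(3),(f(p)*1.5).round(1))
a=np.array([361,315])/1.5;b=np.array([422,316])/1.5
for nm,c2,pts in [('top',t,[(269.5,194.5),(254,194)]),('scene',s,[(261,176),(252.5,166.3)])]:
  for q,(u,v) in zip((a,b),pts):
    o,d=ray(w,*q);o2,d2=ray(c2,u,v)
    k=np.linalg.lstsq(np.c_[d,-d2],o2-o,rcond=None)[0];A=o+k[0]*d;B=o2+k[1]*d2;X=(A+B)/2
    c_,s_=np.cos(p[2]),np.sin(p[2]);e=X[:2]-p[:2];print(nm,X.round(1),np.linalg.norm(A-B).round(1),'housing',(c_*e[0]+s_*e[1]).round(1),(-s_*e[0]+c_*e[1]).round(1),X[2].round(1))
for z in(150,157): X=atz(w,*((a+b)/2),z);print(z,X.round(1), (np.array([[np.cos(p[2]),np.sin(p[2])],[-np.sin(p[2]),np.cos(p[2])]])@(X[:2]-p[:2])).round(1))
```

```text
[ 5.29272e+02  1.17127e+02 -1.17000e-01] [ 0.6  1.  -0.8  0.3 -1.1 -0.   1.3  0.3  0.3 -0.8 -0.2 -0.7]
top [515.5  95.1 161.6] 0.3 housing -11.1 -23.5 161.6
top [515.7 139.8 177.4] 3.8 housing -16.1 20.9 177.4
scene [517.8  94.7 158.7] 2.3 housing -8.8 -23.6 158.7
scene [525.2 143.1 151.5] 0.9 housing -7.0 25.4 151.5
150 [523.1 118.7 150. ] [-6.3  0.9]
157 [520.4 118.8 157. ] [-9.   0.6]
```

{"op": "jog_arm", "data": {"xyz": [[-4.7, 0.6, 0], [-4.7, 0.5, 0], [0, 0, -0.0], [0, 0, 5.5], [0, 0, 5.5], [0, 0, 5.5], [0, 0, 5.5], [0, 0, 0], [0, 0, 0]], "yaw": [0, 0, 0, 0, 0, 0, 0, 0, 0], "jaw": [0, 0, 0, 0, 0, 0, 0, 0, 0]}}

```text
clock: 2.95
tcp_pos: [555.8, 114.8, 182.9]
ee_rot: [0.056, 0.998, 0.0, 0.002]
wrist_force: [0.8, -0.2, 0.7]
finger_gap: -0.005
finger_force: 0.0
```

```bash
cat >> h.py <<'E'
P=(529.3,117.1,-.117)
def hs():
    s=manip.observe();e=s['tcp_pos'][:2]-np.array(P[:2]);c,q=np.cos(P[2]),np.sin(P[2])
    return np.round([c*e[0]+q*e[1],-q*e[0]+c*e[1],s['tcp_pos'][2]],1),s['clock'],np.round(s['wrist_force'],1)
E
python3 - <<'E'
from h import *
print(hs())
c=wrist();s=manip.read_camera('scene')
a=cv2.resize(s['frame'][140:240,205:315],(440,400),interpolation=cv2.INTER_CUBIC)
b=cv2.resize(c['frame'][80:280,160:340],(360,400),interpolation=cv2.INTER_CUBIC)
save('c',np.hstack([a,b]))
E
```

```text
(array([ 26.6,   0.8, 182.9]), 2.95, array([ 0.8, -0.2,  0.7]))
```

View pics/c.png

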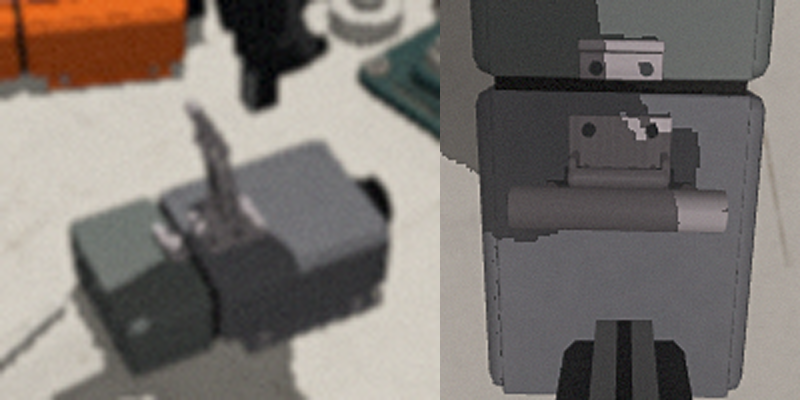

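Run:
```python
from h import *
import pickle
w1=pickle.load(open('w1.pkl','rb'));w2=wrist()
for q1,q2 in [((361/1.5,315/1.5),(194,184)),((422/1.5,315.5/1.5),(304,185.5)),((391.5/1.5,315.3/1.5),(249,184.8))]:
    o,d=ray(w1,*q1);o2,d2=ray(w2,*q2)
    k=np.linalg.lstsq(np.c_[d,-d2],o2-o,rcond=None)[0];A=o+k[0]*d;B=o2+k[1]*d2;X=(A+B)/2
    e=X[:2]-np.array(P[:2]);c,s=np.cos(P[2]),np.sin(P[2]);print(X.round(1),np.linalg.norm(A-B).round(1),(c*e[0]+s*e[1]).round(1),(-s*e[0]+c*e[1]).round(1))
```

```text
[514.1  95.3 166.8] 1.1 -12.6 -23.4
[523.2 143.  157.6] 0.7 -9.1 25.0
[520.3 118.4 157.3] 0.8 -9.1 0.3
```

{"op": "jog_arm", "data": {"xyz": [[0, 0, 0.2], [0, 0, 0], [0, 0, 0], [0.9, 0, 0], [0, 0, 0]], "yaw": [0, 0, 0, 0, 0], "jaw": [0, 0, 0, 0, 0]}}

```text
clock: 3.72
tcp_pos: [545.1, 115.1, 178.0]
ee_rot: [0.057, 0.998, 0.0, -0.0]
wrist_force: [0.2, -0.3, 0.1]
finger_gap: -0.001
finger_force: 0.0
```

{"op": "jog_arm", "data": {"xyz": [[0.5, 0, 0], [0.5, 0, 0], [0.6, 0, 0.1], [0.6, 0, 0.1], [0.6, 0, 0.2], [0.5, 0, 0.1], [0.5, 0, 0.0], [0.5, 0, 0.0], [0.5, 0, 0], [0, 0, 0], [0, 0, 0]], "yaw": [0, 0, 0, 0, 0, 0, 0, 0, 0, 0, 0], "jaw": [0, 0, 0, 0, 0, 0, 0, 0, 0, 0, 0]}}

```text
clock: 5.1
tcp_pos: [498.5, 120.3, 173.4]
ee_rot: [0.057, 0.998, 0.0, 0.0]
wrist_force: [-0.5, -0.5, -0.7]
finger_gap: -0.001
finger_force: 0.0
```

Run:
```python
from h import *
print(hs())
c=wrist();s=manip.read_camera('scene')
a=cv2.resize(s['frame'][140:240,205:315],(440,400),interpolation=cv2.INTER_CUBIC)
b=cv2.resize(c['frame'][80:280,160:340],(360,400),interpolation=cv2.INTER_CUBIC)
save('d',np.hstack([a,b]))
```

```text
(array([-31. ,  -0.4, 173.4]), 5.1, array([-0.5, -0.5, -0.7]))
```

View pics/d.png

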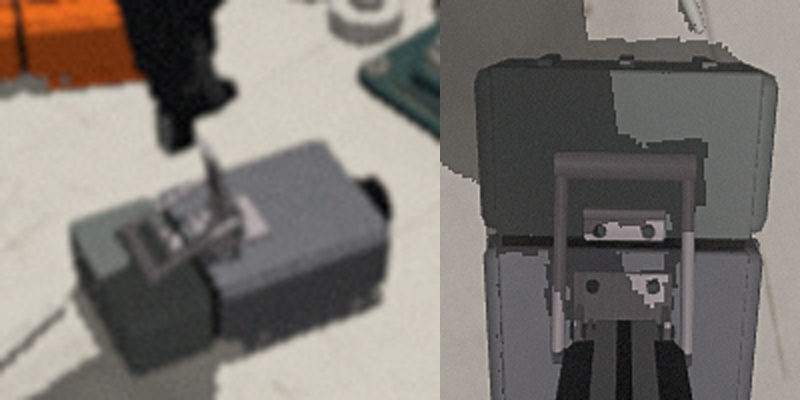

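The bail has dropped: its bar at crop (625,163) is beyond the keeper at (623,225), with one leg on each side of it, and the lever is still up. Next I push the lever along its arc, stopping halfway to check.

{"op": "jog_arm", "data": {"xyz": [[0, 0, 1.1], [0, 0, 1.1], [0, 0, 0], [-0.9, 0, 0], [-0.8, 0, 0], [-0.8, 0, -0.1], [-0.8, 0, 0.2], [-0.8, 0, 0.2], [-0.7, 0, 0.4], [-0.7, 0, 0.5], [0, 0, 0], [0, 0, 0]], "yaw": [0, 0, 0, 0, 0, 0, 0, 0, 0, 0, 0, 0], "jaw": [0, 0, 0, 0, 0, 0, 0, 0, 0, 0, 0, 0]}}

```text
clock: 6.7
tcp_pos: [552.7, 114.2, 139.0]
ee_rot: [0.057, 0.998, -0.0, -0.0]
wrist_force: [-0.3, -0.5, -0.3]
finger_gap: -0.003
finger_force: 0.0
```

Run:
```python
from h import *
print(hs())
c=wrist();s=manip.read_camera('scene')
print('bar', proj(c,W(P,[[-60,0,65],[-47,0,70]])))
a=cv2.resize(s['frame'][140:240,205:315],(440,400),interpolation=cv2.INTER_CUBIC)
b=cv2.resize(c['frame'][20:220,160:340],(360,400),interpolation=cv2.INTER_CUBIC)
save('e',np.hstack([a,b]))
```

```text
(array([ 23.6,  -0.2, 139. ]), 6.7, array([-0.3, -0.5, -0.3]))
bar [[251.2435107   79.61665775]
 [251.14180952 104.22953559]]
```

View pics/e.png

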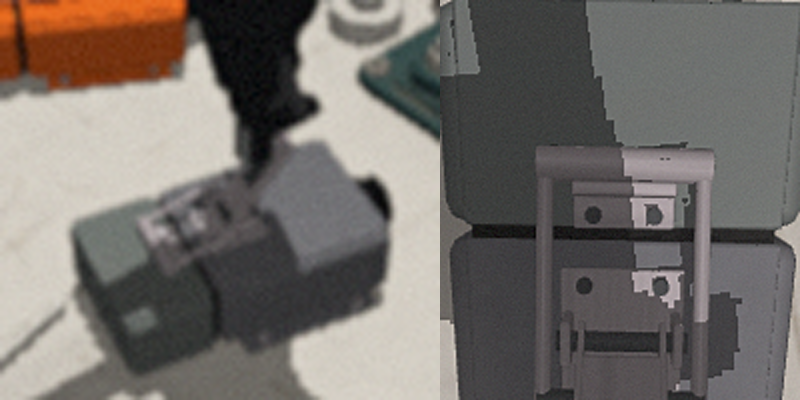

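The bar at crop (625,163) now lies right up against the far side of the keeper ridge (y≈185), and the ridge is fully visible, so the bail is hooked. Now I push the lever on down.

{"op": "jog_arm", "data": {"xyz": [[-0.6, 0, 0.6], [-0.6, 0, 0.6], [-0.3, 0, 0.5], [-0.2, 0, 0.5], [-0.15, 0, 0.4], [-0.1, 0, 0.4], [0, 0, 0.4], [0, 0, 0], [0, 0, 0]], "yaw": [0, 0, 0, 0, 0, 0, 0, 0, 0], "jaw": [0, 0, 0, 0, 0, 0, 0, 0, 0]}}

```text
clock: 7.92
tcp_pos: [572.2, 112.0, 105.3]
ee_rot: [0.057, 0.998, 0.0, -0.0]
wrist_force: [0.0, 0.4, -0.1]
finger_gap: -0.001
finger_force: 0.0
```

{"op": "jog_arm", "data": {"xyz": [[0, 0, 0.25], [0, 0, 0.2], [0, 0, 0.1], [0, 0, 0]], "yaw": [0, 0, 0, 0], "jaw": [0, 0, 0, 0]}}

```text
clock: 8.43
tcp_pos: [572.4, 111.9, 100.4]
ee_rot: [0.057, 0.998, -0.0, -0.0]
wrist_force: [-2.9, -0.5, 5.4]
finger_gap: 0.001
finger_force: 2.8
```

Pressing on the lever gives 5 N at fingertip z≈75.5, which means it is flat and shut. I'll retreat upwards and look.

{"op": "jog_arm", "data": {"xyz": [[0, 0, -2], [0, 0, -5], [0, 0, -5], [0, 0, -5], [4, 0, -5], [4, 0, 0], [0, 0, 0], [0, 0, 0]], "yaw": [0, 0, 0, 0, 0, 0, 0, 0], "jaw": [0, 0, 0, 0, 0, 0, 0, 0]}}

```text
clock: 9.43
tcp_pos: [494.2, 120.8, 319.4]
ee_rot: [0.057, 0.998, -0.0, 0.001]
wrist_force: [-0.1, 0.5, -0.4]
finger_gap: 0.0
finger_force: 0.0
```

Run:
```python
from h import *
print(hs())
c=wrist();s=manip.read_camera('scene')
a=cv2.resize(s['frame'][140:240,205:315],(396,360),interpolation=cv2.INTER_CUBIC)
b=cv2.resize(c['frame'][80:270,155:350],(369,360),interpolation=cv2.INTER_CUBIC)
save('f',np.hstack([a,b]))
```

```text
(array([-35.2,  -0.4, 319.4]), 9.425, array([-0.1,  0.5, -0.4]))
```

View pics/f.png

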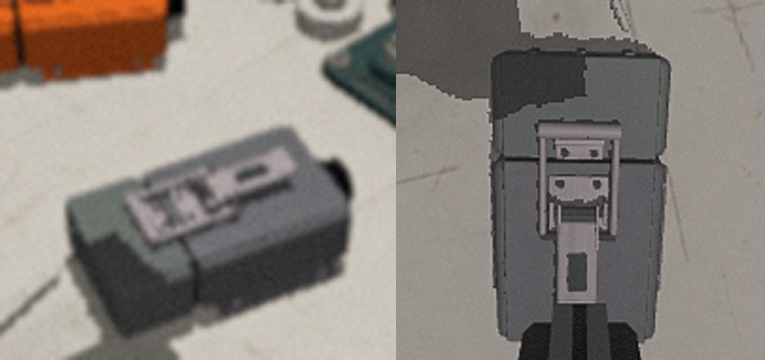

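The lever lies flat along +x (tip at crop (575,300)). The bar at (579,130) is hooked beyond the keeper at (578,150), and the gap between cover and box has narrowed. The robot is clear of everything, so I'm handing in.

```bash
python3 -c "
from workcell import manip
print(manip.close_job())"
```

```text
the job is handed in; nothing more can be done
None
```

The open housing is latched: the bail bar is hooked beyond the keeper, the lever is flat and shut, and the job was handed in at about 9.5 s with the arm clear; the verdict was not shown.

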